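Hold the capping clamp shut on four syrup bottles

TASK

One of the four syrup bottles has fallen over in front of the capping clamp: stand it upright on the clamp's lane, in the gap between its neighbours and in line with them, set it down gently and let go of it. Then take the cam lever by its upright black handle and swing it round to the top of its cam, where the lever stands square to the clamp bar and points away from the bottles, so that the bar presses all four bottles against the fence. Finish while still holding the handle there so that the caps can be tightened (the lever springs open if it is let go); keep the other bottles standing where they are and do not disturb anything else on the table.

Things in the scene. Friction and masses are not known exactly. Their poses are not given: they have to be found in the camera images.
- clamp: fixed capping clamp, blue bed plate 440 (its y) x 115 mm with the bottle lane along its y. Origin on the table under the lane; x points from the lever side (facing the robot) across the lane to the fence, y left along the lane, z up. A tongue 130 mm wide carries the cam, out to x = -165 mm; two guide-rod blocks 70 mm high stand at x = -74, y = +-100 mm, rods out to x = -114 mm
- lane (a point): middle of the open lane on its floor (clamp frame x = -6, y = 0, z = 20 mm), axes as the clamp's. At rest the lane is 62 mm wide, from the bar at clamp x = -37 to the rubber-faced fence at x = +25 mm (top 75 mm above the table); usable from y = -190 to +190 mm
- clamp_bar: rubber-faced sprung bar 380 mm long, 35 to 75 mm above the table, on the robot's side of the lane. The cam drives it 16.5 mm along the clamp's +x; it meets the bottles about 4 mm before full lift and then presses on them through springs, about 20 N in all. Origin as the clamp's at rest
- cam_lever (a joint): angle of the red lever about its upright axis, rad. 0 = at rest, parallel to the lane, pointing to the clamp's -y; grows clockwise seen from above; 1.571 = top of the cam (full lift), square to the bar, pointing to the clamp's -x; end stop 2.15, past the top, where the bar slackens. A spring pulls it back to 0 (at the handle 1.5 N at rest, 6 N on the way, 3.5 N at the top)
- cam_axis (a point): point on the lever's upright turning axis, 115 mm above the table (clamp frame x = -95, y = 0 mm)
- lever_grip: upright black handle on the end of the lever, 100 mm from the cam axis: a freely turning sleeve 27 mm in diameter, from 83 to 147 mm above the table; origin at the centre of its lower end. The lever arm below it is at 70 to 80 mm
- handle (a point): point on the handle's axis at which to grip it, 120 mm above the table
- bottle_fallen: the bottle to stand up, lying on one flat side on the table left of the lever, its cap towards the left: square amber syrup bottle, 50 x 50 mm, flat-sided (square to its x and y) up to 92 mm, shoulder, white cap 32 mm across from 112 to 135 mm, 0.2 to 0.4 kg; origin at the centre of its base, z to the cap
- bottle_left: bottle standing in the lane to the left (+y) of the gap: square amber syrup bottle, 50 x 50 mm, flat-sided (square to its x and y) up to 92 mm, shoulder, white cap 32 mm across from 112 to 135 mm, 0.2 to 0.4 kg; origin at the centre of its base, z to the cap
- bottle_right: bottle standing in the lane to the right (-y) of the gap: square amber syrup bottle, 50 x 50 mm, flat-sided (square to its x and y) up to 92 mm, shoulder, white cap 32 mm across from 112 to 135 mm, 0.2 to 0.4 kg; origin at the centre of its base, z to the cap. The gap measures 200 to 260 mm from the one neighbour's axis to the other's
- bottle_end: bottle standing at the right end of the lane: square amber syrup bottle, 50 x 50 mm, flat-sided (square to its x and y) up to 92 mm, shoulder, white cap 32 mm across from 112 to 135 mm, 0.2 to 0.4 kg; origin at the centre of its base, z to the cap
- mixing_bowl: steel mixing bowl, 300 mm across, 105 mm high, far to the right; leave it alone; origin under its centre
- oil_bottle: yellow oil bottle with white cap, 76 mm across, 233 mm high, right of the clamp; leave it alone; origin under its centre
- cap_tub: blue tub of white caps, 110 x 170 x 60 mm, left of the clamp; leave it alone; origin under its centre
- cap_driver: orange and black cap-tightening tool lying on the table to the right, 240 mm long, 42 mm thick; leave it alone; origin under its middle
- scraper: dough scraper with white handle, 130 x 125 mm, 24 mm high, lying on the right; leave it alone; origin under its middle
Mind the look-alikes: they are no part of the job. Leave any green, purple or turquoise look-alike of the bottle_fallen alone.

How it is judged:
On the way, in this order (a step that is already met when the one before it is completed fails the run):
1. the fallen bottle stands upright on the lane in the gap between its neighbours, let go (angle between bottle_fallen's own z axis and vertical below 0.12 rad and x of bottle_fallen in the frame of clamp between -0.016 and 0.006 m and z of bottle_fallen in the frame of clamp between 0.016 and 0.026 m and y of bottle_fallen in the frame of bottle_right above 0.05 m and y of bottle_fallen in the frame of bottle_left below -0.05 m and contact force between the fingers and bottle_fallen below 0.3 N and value of joint cam_lever below 0.6 rad), for 0.3 s.
2. the lever is held by its handle at the top of the cam and the bar presses all four bottles (value of joint cam_lever between 1.42 and 1.72 rad and contact force between the fingers and lever_grip above 1 N and contact force between clamp_bar and bottle_fallen above 1 N and contact force between clamp_bar and bottle_left above 1 N and contact force between clamp_bar and bottle_right above 1 N and contact force between clamp_bar and bottle_end above 1 N), for 0.5 s.
At the end, for the whole second after the job is handed in: All four bottles upright (7 degrees) on the lane, the fallen one in the gap and not touched by the fingers, each pressed by the bar (over 1 N); the lever still, within 0.15 rad of the top of its cam (1.571), and held by its handle (over 1 N) (all of step 2 and y of bottle_fallen in the frame of bottle_right above 0.05 m and y of bottle_fallen in the frame of bottle_left below -0.05 m and contact force between the fingers and bottle_fallen below 0.3 N and angle between each of bottle_fallen, bottle_left, bottle_right, bottle_end's own z axis and vertical below 0.12 rad and x of bottle_fallen in the frame of clamp between -0.016 and 0.006 m and z of bottle_fallen in the frame of clamp between 0.016 and 0.026 m and x of bottle_left in the frame of clamp between -0.016 and 0.006 m and z of bottle_left in the frame of clamp between 0.016 and 0.026 m and x of bottle_right in the frame of clamp between -0.016 and 0.006 m and z of bottle_right in the frame of clamp between 0.016 and 0.026 m and x of bottle_end in the frame of clamp between -0.016 and 0.006 m and z of bottle_end in the frame of clamp between 0.016 and 0.026 m and velocity of joint cam_lever between -0.1 and 0.1 rad/s and linear speed of each of bottle_fallen, bottle_left, bottle_right, bottle_end below 0.03 m/s); the arm keeps its last pose, push and grip.
It fails at once if a neighbouring bottle is tipped or taken out of the lane (angle between any of bottle_left, bottle_right, bottle_end's own z axis and vertical above 0.35 rad or distance of any of bottle_left, bottle_right, bottle_end from where it was at the start of the episode above 0.05 m).
It fails at once if the fallen bottle is dropped (contact force between the fingers and bottle_fallen below 0.02 N and linear speed of bottle_fallen above 0.6 m/s).
It fails at once if something else on the table is pushed away (more than 30 mm) or tipped (distance of any of mixing_bowl, oil_bottle, cap_tub, cap_driver, scraper from where it was at the start of the episode above 0.03 m or angle between any of mixing_bowl, oil_bottle, cap_tub, cap_driver, scraper's own z axis and vertical above 0.3 rad).
It also fails if it takes over 58 s, if anything falls off the work surface, if the arm or the gripper's body presses on something with over 40 N, if the wrist force passes 120 N, or if a joint passes its speed limit or range.

ROBOT

A 7-joint arm with a two-finger parallel gripper is mounted at the origin on the work surface. World frame = base frame: x ahead of the robot, y to its left, z up, the work surface at z = 0. Lengths are in m, angles in rad, forces in N, time in s.
With the tool pointing down it reaches from about 0.425 to 0.925 m from the base axis. Payload 6.8 kg.
Tool frame: the origin (TCP) lies on the front face of the gripper's body, between the roots of the fingers; the fingertips stand 73 mm ahead of it and the grasp point (between the pads) lies 54 mm ahead of it (env.nose_length is the distance from the TCP to the fingertips, in m); z points along the fingers, y is the direction in which the jaws open and shut (so a half turn about z gives the same grasp; the last joint's range is limited). The gripper opens to 85 mm and grips with 20 to 120 N. Pads are 22 mm wide; open, the fingers measure 114 mm over their backs; the gripper's body (76 mm by 85 mm) begins 54 mm behind the grasp point. The pads swing forward as they close: fully open they stand 13 mm farther back than shut.
Start: joints at [-1.372, 0.477, 0.022, 1.555, -0.011, 1.109, -0.083], TCP at [0.204, 0.643, 0.304] pointing down, gripper open.
Joint ranges: [-2.96, 2.96], [-0.34, 2.1], [-1.41, 1.46], [0.24, 2.44], [-1.37, 4.51], [0.17, 1.92], [-2.96, 2.96]. Speed limits (rad/s): [2.39, 2.39, 3.14, 3.14, 3.14, 3.14, 3.14].

INTERFACE

Orientations are given as a unit quaternion [w, x, y, z].
In Python, from cell import env, kin, camera, calibration, job gives the robot as it stands. The module is installed in compiled form; this text tells all that it offers. Calls block until the motion is done:
- env.reach(position, orientation): joint-space move of the TCP to a pose.
- env.movel(position, velocity=0.15, rot=None, stop_force=None): straight line of the TCP; rot=None keeps the orientation; velocity is the mean speed in m/s. With stop_force (N) it stops when the force on the tool has changed by that much, and returns True; else False.
- env.goto_joints(angles): joint-space move.
- env.grip(opening, f_grip=None): finger opening in m; f_grip is the grip in N (None keeps the last); returns when the fingers have stopped.
- env.dwell(seconds).
- kin.inverse_kinematics(position, orientation): joint angles nearest the present ones, or None.
- env.get_state(): the state.
- camera(name): name is "side" or "top"; returns (picture, depth): 480x640x3 uint8, blue, green, red; 480x640 float32, m along the optical axis (not along the pixel's ray), 0 where there is no reading.
- calibration(name): a dict with "fx", "fy", "cx", "cy" (pixels), "rvec" (rotation vector, rad) and "tvec" (3), from world to camera coordinates, as OpenCV has them. Camera axes: x right, y down, z forward; pixel columns grow to the right and rows downward; lengths in m; the calibration is good to about 2 mm. A picture is of the moment at which its call begins. calibration takes no time and is no camera call.
A pose or a line that the arm cannot do raises env.PlanningError and nothing moves.
- job.job_done(): hands the job in, once; it reports no verdict.
The state is a dict: "time": time; "qpos": joint angles; "joint_velocities": joint speeds; "joint_torque": joint torques, N m; "tcp_pos": TCP position; "orientation": TCP orientation; "force": force on the tool from outside, world axes, zero at the start; "torque": the same for the moment, N m; "opening": finger opening in m.
Only numpy, scipy, OpenCV 4.12 (cv2) and the standard library are available. Lean on these libraries where they do the work, as an engineer would, in place of code of your own. Each camera call takes 0.05 s, during which the arm holds its last target. There are 200 camera calls.

## Working session

There is one attempt and no reset: what is moved stays moved. The work goes in short steps, each a Python script; the robot and the scene stay as the last script left them, time stands still between calls to the robot, and variables do not carry over. Pictures are saved under pics/ and viewed, about 8 in all and at most 12, crops included, and the job is handed in when it is done.

```bash
mkdir -p pics; cat > h.py <<'E'
from cell import env, kin, camera, calibration, job
import numpy as np, cv2
from scipy.spatial.transform import Rotation as R
def cal(n):
    c=calibration(n); K=np.array([[c['fx'],0,c['cx']],[0,c['fy'],c['cy']],[0,0,1]]); r=cv2.Rodrigues(np.array(c['rvec'],float))[0]; return K,r,np.array(c['tvec'],float).ravel()
def cloud(n,d):
    K,r,t=cal(n); v,u=np.mgrid[:480,:640]
    p=np.stack([(u-K[0,2])/K[0,0]*d,(v-K[1,2])/K[1,1]*d,d],-1)
    w=(p-t)@r; w[d<=0]=np.nan; return w
def ray(n,u,v,z):
    K,r,t=cal(n); d=r.T@np.linalg.inv(K)@[u,v,1]; c=-r.T@t; return c+d*(z-c[2])/d[2]
def proj(n,p):
    K,r,t=cal(n); q=K@(r@np.array(p,float)+t); return q[:2]/q[2]
def quat(z,y):
    z=np.array(z,float);y=np.array(y,float);z/=np.linalg.norm(z);y-=z*(y@z);y/=np.linalg.norm(y)
    q=R.from_matrix(np.column_stack([np.cross(y,z),y,z])).as_quat(); return q[[3,0,1,2]]
E
python3 - <<'E'
from h import *
for n in('top','side'):
    im,d=camera(n); cv2.imwrite(f'pics/{n}0.png',im); np.save(f'{n}0.npy',d)
    K,r,t=cal(n); print(n,K[0,0],(-r.T@t).round(3), r[2].round(3),(d>0).mean())
print(env.get_state())
E
```

```text
top 436.1884187424345 [ 0.266 -0.069  1.298] [ 0.143 -0.012 -0.99 ] 0.99607421875
side 547.9805548846596 [-0.23  -1.105  1.163] [ 0.416  0.634 -0.652] 0.9960384114583334
{'time': 0.1, 'qpos': array([-1.37209154,  0.4777202 ,  0.02232645,  1.55630558, -0.01147794,
        1.1093244 , -0.083077  ]), 'joint_velocities': array([ 0.00106014, -0.00258964,  0.00183422, -0.00080499,  0.00172437,
        0.00201085,  0.00073542]), 'joint_torque': array([ 4.56052978e-03, -5.97767580e+01,  1.61370154e+00, -2.81952757e+01,
        1.28684312e-02,  5.12141050e-03, -1.04837952e-06]), 'tcp_pos': array([0.20373522, 0.64309942, 0.30304053]), 'orientation': array([-5.96649542e-05,  1.52767923e-01,  9.88261756e-01, -8.12553912e-04]), 'force': array([ 0.13481274, -0.34771767, -0.00083296]), 'torque': array([ 0.00871695,  0.00045084, -0.01487098]), 'opening': 0.08520676514924107}
```

View pics/top0.png

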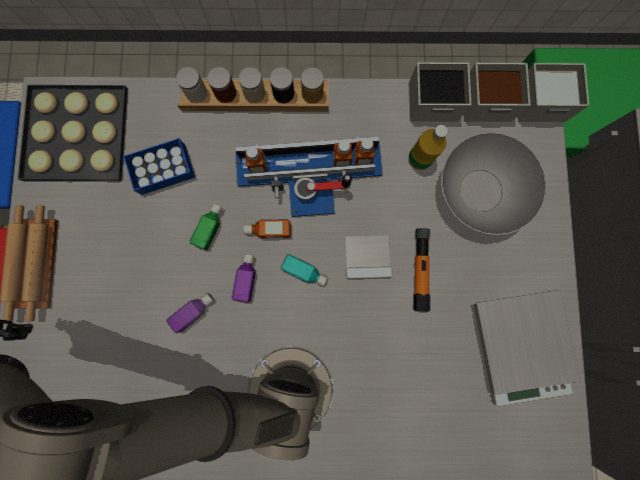

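View pics/side0.png

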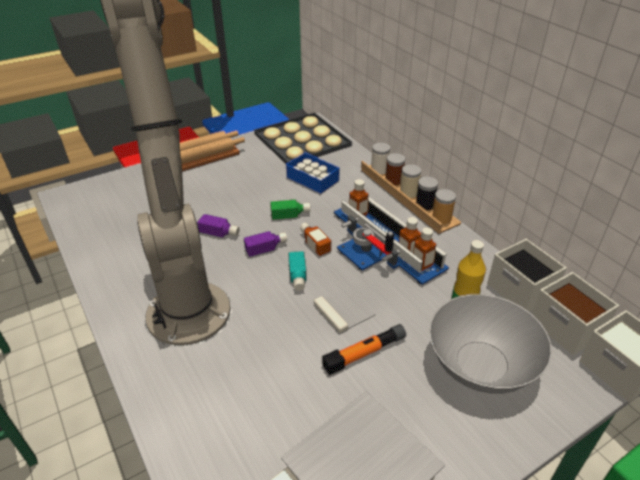

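```bash
python3 - <<'E'
from h import *
im=cv2.imread('pics/top0.png'); d=np.load('top0.npy'); W=cloud('top',d)
hsv=cv2.cvtColor(im,cv2.COLOR_BGR2HSV); H,S,V=cv2.split(hsv); Z=W[...,2]
def box(u0,v0,u1,v1):
    m=np.zeros((480,640),bool); m[v0:v1,u0:u1]=1; return m
roi=box(228,125,390,222)
tab=box(330,290,400,400); print('table z',np.nanmedian(Z[tab]))
def fit(name,m):
    p=W[m]; p=p[~np.isnan(p).any(1)]
    if len(p)<5: print(name,len(p)); return
    r=cv2.minAreaRect((p[:,:2]*1000).astype(np.float32)); print(name,len(p),'z',np.percentile(p[:,2],[5,50,95]).round(3),'mean',p.mean(0).round(4),'rect',np.round(r[0],1),np.round(r[1],1),round(r[2],2))
blue=roi&(H>100)&(H<125)&(S>120)
fit('blue plate z10-30',blue&(Z>.01)&(Z<.03))
fit('blue low',blue)
top=roi&(Z>.066)&(Z<.082)&(S<70)
n,l,st,c=cv2.connectedComponentsWithStats(top.astype(np.uint8))
for i in range(1,n):
    if st[i,4]>25: print(st[i]); fit('z75 comp',l==i)
cap=roi&(Z>.145)&(Z<.165)
n,l,st,c=cv2.connectedComponentsWithStats(cap.astype(np.uint8))
for i in range(1,n):
    if st[i,4]>5: print(st[i],c[i].round(1)); fit('cap',l==i)
fit('red lever',roi&((H<5)|(H>174))&(S>150)&(Z>.06)&(Z<.1))
fit('black handle',box(335,165,360,200)&(Z>.13)&(Z<.16))
fit('hub',box(290,172,322,205)&(Z>.085)); fit('hub hi',box(290,172,322,205)&(Z>.1))
fb=box(238,210,296,246)
fit('fallen',fb&(Z>.035)&(Z<.06)); fit('fallen orange',fb&(H<20)&(S>120)); fit('fallen cap',box(238,210,256,246)&(Z>.02)&(S<80))
big=cv2.resize(im[120:250,225:395],None,fx=4.5,fy=4.5,interpolation=cv2.INTER_CUBIC); cv2.imwrite('pics/crop1.png',big)
np.set_printoptions(linewidth=250)
print((Z[150:200:3,225:395:7]*1000).round())
E
```

```text
table z -0.0001870300154066649
blue plate z10-30 2476 z [0.015 0.019 0.024] mean [ 0.6095 -0.0439  0.0195] rect [602.9 -53.5] [202.8 437.3] 3.55
blue low 2566 z [0.015 0.02  0.026] mean [ 0.6111 -0.0445  0.0207] rect [602.8 -51.5] [202.8 441.2] 3.55
[369 137  11   7  44]
z75 comp 44 z [0.068 0.074 0.079] mean [ 0.7162 -0.2451  0.074 ] rect [ 714.9 -242.6] [30.7 16.8] 82.88
[344 138  22   7  64]
z75 comp 64 z [0.069 0.074 0.078] mean [ 0.7134 -0.1853  0.0737] rect [ 711.7 -185.9] [17.1 61.2] 4.8
[236 140 107  14 490]
z75 comp 490 z [0.068 0.073 0.078] mean [0.6963 0.0019 0.0732] rect [695.6   5.6] [ 18.7 309.5] 4.63
[245 164 130  14 581]
z75 comp 581 z [0.068 0.073 0.078] mean [ 0.6221 -0.0529  0.0731] rect [622.6 -54. ] [ 15.3 376.3] 4.55
[293 173  35  26 323]
z75 comp 323 z [0.067 0.07  0.074] mean [ 0.5786 -0.0417  0.0701] rect [577.  -57.8] [70.7 98.9] 4.95
[271 181  11   6  46]
z75 comp 46 z [0.067 0.07  0.074] mean [0.5841 0.0443 0.07  ] rect [584.   43.4] [15.5 28.2] 4.49
[362 138  12  12 108] [367.2 143.7]
cap 108 z [0.149 0.154 0.158] mean [ 0.6736 -0.2121  0.1536] rect [ 674
[... 2528 characters left out ...]
81.  85.  81.  80. 126.   0.  -2.  -0.  -2.   1.   2.  -1.]
 [ -2.  -0.  16.  -2.   0.   0.  -2.  65.  58.  -1.  68.  71.  87.  81.  80.  83.  77.  99.  -3.  -2.  -1.  -4.   1.  -4.  -1.]
 [  3.  -2.  -4.   3.  -3.  -1.  -3.  30.  23.  -0.  63.  69.  87.  78.  77.  74.   2.  62.  -3.  -2.  -0.   0.   1.  -1.  -2.]
 [  1.  -3.   0.  -6.  -2.   5.  -2.  -2.   1.  -2.  49.  70.  77.  58.  15.  20.  -2.  56.  -2.   1.   1.   1.  -2.  -0.  -4.]
 [  2.  -0.  -5.   1.  -7.  -1.  -1.  -9.   5.  -3.  20.  73.  75.  21.  22.  19.  -3.  -1.  -0.  -3.  -3.  -2.  -2.   0.   1.]
 [ -0.   1.  -1.   1.   2.  -4.  -4.  -4.   0.   1.  20.  66.  63.  14.  23.  18.  -2.  -1.  -1.  -0.  -3.   6.  -1.   1.  -3.]]
```

View pics/crop1.png

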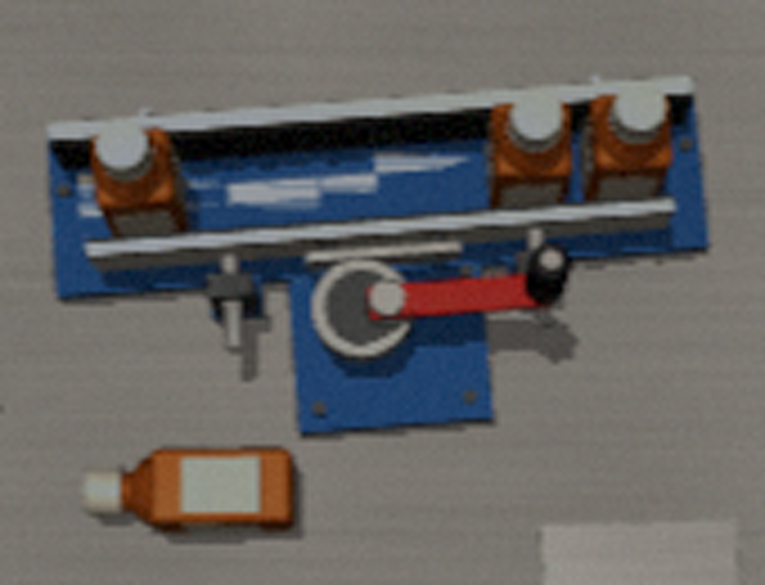

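```bash
cat >> h.py <<'E'
th=np.radians(4.6); RC=R.from_euler('z',th).as_matrix(); OC=np.array([.6657,-.0504,0])
def C(x,y,z): return OC+RC@[x,y,z]
def T(Rm,p): M=np.eye(4); M[:3,:3]=Rm; M[:3,3]=p; return M
def mat(z,y):
    q=quat(z,y); return R.from_quat(q[[1,2,3,0]]).as_matrix()
def q_(M): q=R.from_matrix(M[:3,:3]).as_quat(); return q[[3,0,1,2]]
a=np.radians(40)
Rp=mat([0,-np.sin(a),-np.cos(a)],[1,0,0])
gp=np.array([.4567,.0025+.078,.029])
Tpick=T(Rp,gp-.054*Rp[:,2])
# bottle lying: axis b=+Y ; frame z=+Y, y=-? any right-handed
Bl=T(np.column_stack([[1,0,0],[0,0,-1],[0,1,0]]),[.4567,.0025,.025])
Rf=RC@mat([np.cos(a),0,-np.sin(a)],[0,-1,0])
Rrel=Rp.T@Bl[:3,:3]
tb=Rp.T@(Bl[:3,3]-Tpick[:3,3])
def placeTCP(base): return T(Rf,np.array(base)-Rf@tb)
Tplace=placeTCP(C(-.006,.0263,.020))
E
python3 - <<'E'
from h import *
print('bottle axes at place', (Rf@Rrel).round(3).tolist())
up=np.array([0,0,1.])
for n,p,q in [('prepick',Tpick[:3,3]-.10*Rp[:,2],q_(Tpick)),('pick',Tpick[:3,3],q_(Tpick)),('lift',Tpick[:3,3]+.22*up,q_(Tpick)),('preplace',Tplace[:3,3]+.18*up,q_(Tplace)),('place',Tplace[:3,3],q_(Tplace)),('retract',Tplace[:3,3]-.13*Rf[:,2],q_(Tplace)),
  ]+[(f'lev{A}',C(-.095-.1*np.sin(A),-.1*np.cos(A),.174),quat([0,0,-1],RC@[np.cos(j),np.sin(j),0])) for j in (0,np.pi/2) for A in (0,.8,1.571)]:
    s=kin.inverse_kinematics(p,q); print(n,np.round(p,3),None if s is None else np.round(s,2))
E
```

```text
bottle axes at place [[0.08, 0.997, -0.0], [-0.997, 0.08, -0.0], [0.0, 0.0, 1.0]]
prepick [0.457 0.179 0.147] [-1.18  0.68  0.57  1.98  0.23  1.02 -0.8 ]
pick [0.457 0.115 0.07 ] [-1.09  0.8   0.55  2.07  0.25  0.79 -0.81]
lift [0.457 0.115 0.29 ] [-1.18  0.39  0.65  2.    0.38  1.23 -0.73]
preplace [ 0.612 -0.028  0.313] [ 0.79  0.3  -0.94  2.17  2.05  0.21  2.81]
place [ 0.612 -0.028  0.133] [ 0.76  0.79 -0.98  2.26  2.53  0.68  2.59]
retract [ 0.513 -0.036  0.216] None
lev0 [ 0.579 -0.158  0.174] [-0.48  0.7   0.93  1.89 -0.71  0.92  0.88]
lev0.8 [ 0.505 -0.133  0.174] [-0.64  0.67  1.08  2.08 -0.78  0.88  0.98]
lev1.571 [ 0.471 -0.066  0.174] [-0.68  0.47  0.87  2.18 -0.55  0.73  0.64]
lev0 [ 0.579 -0.158  0.174] [-0.2   0.55  0.48  1.87 -0.34  0.8   2.12]
lev0.8 [ 0.505 -0.133  0.174] [-0.28  0.44  0.53  2.06 -0.33  0.72  2.11]
lev1.571 [ 0.471 -0.066  0.174] [-0.41  0.37  0.5   2.16 -0.28  0.67  1.94]
```

```bash
python3 - <<'E'
from h import *
for deg in (40,45,50,55):
    a=np.radians(deg)
    for yw in (0,90,-90,180):
        Rz=R.from_euler('z',yw,degrees=True).as_matrix()
        M=RC@Rz@mat([np.cos(a),0,-np.sin(a)],[0,-1,0]); g=C(-.006,.0263,.1)-.002*M[:,2]
        for h in (.18,.0):
            s=kin.inverse_kinematics(g-.054*M[:,2]+[0,0,h],q_(M)); print(deg,yw,h,None if s is None else np.round(s,2))
    Rp=mat([0,-np.sin(a),-np.cos(a)],[1,0,0])
    for k in (.1,0): 
        s=kin.inverse_kinematics(np.array([.4567,.0825,.029])-(k+.054)*Rp[:,2],q_(Rp)); print(deg,'pick',None if s is None else np.round(s,2))
E
```

```text
40 0 0.18 [ 0.79  0.29 -0.94  2.16  2.01  0.21  2.84]
40 0 0.0 [ 0.61  0.68 -0.78  2.26  2.66  0.61  2.35]
40 90 0.18 [-0.2   0.77  0.8   1.53 -1.16  1.78  0.89]
40 90 0.0 [ 0.08  0.87  0.32  1.58 -1.03  1.41  0.98]
40 -90 0.18 [-0.36  0.55 -0.08  1.63  0.85  1.43  2.46]
40 -90 0.0 [-0.4   0.78 -0.03  1.7   0.9   1.22  2.23]
40 180 0.18 None
40 180 0.0 [-0.17  1.11  0.24  1.01 -0.13  1.92  1.71]
40 pick [-1.18  0.68  0.57  1.98  0.23  1.02 -0.81]
40 pick [-1.09  0.8   0.55  2.07  0.24  0.79 -0.81]
45 0 0.18 [ 0.83  0.31 -0.99  2.1   1.33  0.23 -2.76]
45 0 0.0 [ 0.6   0.64 -0.78  2.22  2.48  0.49  2.5 ]
45 90 0.18 [-0.26  0.75  0.85  1.53 -1.12  1.73  0.88]
45 90 0.0 [ 0.02  0.84  0.37  1.6  -1.01  1.36  0.96]
45 -90 0.18 [-0.35  0.52 -0.05  1.62  0.78  1.38  2.51]
45 -90 0.0 [-0.38  0.74 -0.01  1.71  0.84  1.15  2.29]
45 180 0.18 None
45 180 0.0 [-0.16  1.05  0.2   1.08 -0.11  1.81  1.68]
45 pick [-1.2   0.74  0.56  1.95  0.25  1.07 -0.85]
45 pick [-1.13  0.85  0.57  2.04  0.26  0.85 -0.85]
50 0 0.18 [-0.23  0.17  0.2   2.1  -0.33  0.18 -1.23]
50 0 0.0 [ 0.43  0.55 -0.57  2.18  2.39 
[... 250 characters left out ...]
50 180 0.0 [-0.17  1.    0.21  1.15 -0.12  1.71  1.69]
50 pick [-1.22  0.81  0.56  1.91  0.27  1.13 -0.88]
50 pick [-1.15  0.9   0.57  2.02  0.29  0.91 -0.89]
55 0 0.18 [-0.49  0.19  0.5   2.06 -0.4   0.32 -1.17]
55 0 0.0 [ 0.41  0.54 -0.56  2.13  1.93  0.24  2.94]
55 90 0.18 [-0.35  0.71  0.91  1.55 -1.02  1.62  0.83]
55 90 0.0 [-0.12  0.8   0.49  1.64 -0.98  1.27  0.92]
55 -90 0.18 [-0.32  0.48 -0.01  1.61  0.62  1.29  2.64]
55 -90 0.0 [-0.33  0.69  0.    1.73  0.71  1.03  2.43]
55 180 0.18 [-0.22  0.8   0.32  1.1  -0.14  1.88  1.73]
55 180 0.0 [-0.18  0.95  0.23  1.22 -0.13  1.6   1.7 ]
55 pick [-1.23  0.87  0.55  1.87  0.28  1.19 -0.91]
55 pick [-1.17  0.95  0.57  1.99  0.31  0.97 -0.92]
```

```bash
sed -i -e 's/^a=np.radians(40)/a=np.radians(50)/' -e 's/.0025+.078,.029/.0025+.082,.029/' -e "s/^Rf=RC@mat.*/Rf=RC@mat([0,np.cos(a),-np.sin(a)],[1,0,0])/" -e 's/C(-.006,.0263,.020)/C(-.006,.055,.020)/' h.py
python3 - <<'E'
from h import *
print('bottle z at place',(Rf@Rrel)[:,2].round(3),Tplace[:3,3])
qp=q_(Tpick)
env.grip(.085,40)
env.reach(Tpick[:3,3]-.12*Rp[:,2],qp)
env.movel(Tpick[:3,3],velocity=.1,stop_force=6) and print('STOP')
s=env.get_state(); print(s['time'],s['tcp_pos']-Tpick[:3,3],s['force'])
im,d=camera('side'); cv2.imwrite('pics/side1.png',cv2.resize(im[180:300,250:420],None,fx=4,fy=4,interpolation=cv2.INTER_CUBIC))
E
```

```text
bottle z at place [ 0. -0.  1.] [ 0.65841293 -0.03464419  0.1433664 ]
3.65 [0.00027411 0.00068011 0.00013048] [-0.02056552 -0.17780346  0.60995229]
```

View pics/side1.png

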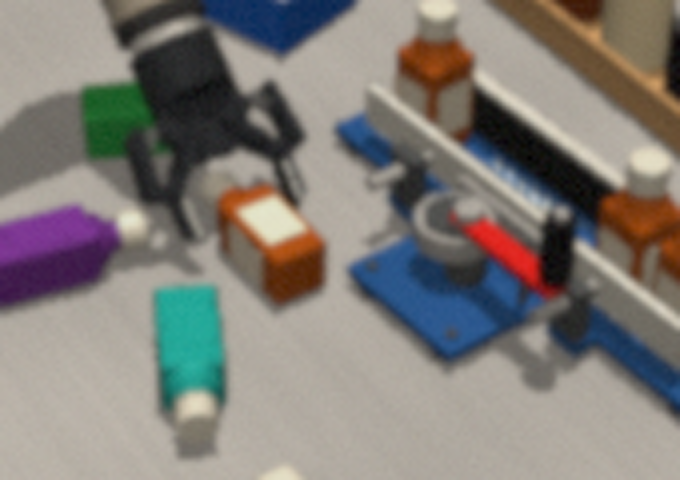

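```bash
sed -i 's/^Tpick=T(Rp,gp-.054/Tpick=T(Rp,gp-.050/' h.py
python3 - <<'E'
from h import *
print(env.movel(Tpick[:3,3],velocity=.05,stop_force=6))
env.grip(.045,50); s=env.get_state(); print(s['time'],s['opening'],s['force'])
print(env.movel(Tpick[:3,3]+[0,0,.10],velocity=.1)); s=env.get_state(); print(s['time'],s['opening'],s['force'],s['torque'])
P=Tpick[:3,3]+[0,0,.22]; env.movel(P,velocity=.2)
q0=env.get_state()['qpos']; qq=q_(Tplace)
for h in (.17,.14,0):
    r=kin.inverse_kinematics(Tplace[:3,3]+[0,0,h],qq); print(h,None if r is None else r.round(2))
for n in('side','top'):
    im,d=camera(n); cv2.imwrite(f'pics/{n}2.png',im); np.save(f'{n}2.npy',d)
im=cv2.imread('pics/side2.png')[100:340,200:480]; cv2.imwrite('pics/side2c.png',cv2.resize(im,None,fx=2.5,fy=2.5))
E
```

```text
False
4.3667 0.04958242018094119 [0.97748367 1.05802913 3.45994137]
False
5.5167 0.04969691371400298 [-0.03995641  0.36941669 -3.23916406] [ 1.33080114 -0.01715466  0.01851811]
0.17 [-0.43  0.81  1.05  1.59 -1.18  1.74  0.91]
0.14 [-0.38  0.79  0.94  1.61 -1.15  1.65  0.91]
0 [ 0.02  0.78  0.26  1.64 -0.92  1.21  0.86]
```

View pics/side2c.png

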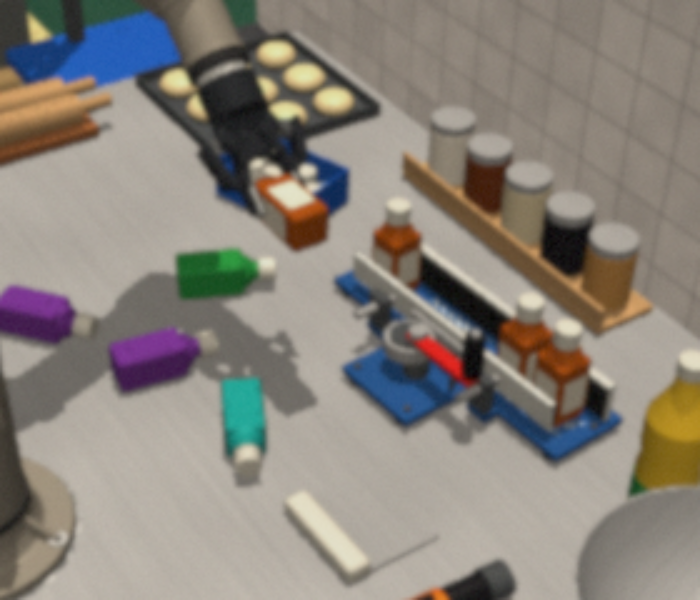

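```bash
python3 - <<'E'
from h import *
qq=q_(Tplace); P=Tplace[:3,3]+[0,0,.17]
try: env.movel(P,velocity=.08,rot=qq); print('movel')
except env.PlanningError as e:
    print(e); env.reach(P,qq)
s=env.get_state(); print(s['time'],s['opening'],s['force'],s['torque'],s['qpos'].round(2),s['tcp_pos']-P)
for n in('side','top'):
    im,d=camera(n); cv2.imwrite(f'pics/{n}3.png',im); np.save(f'{n}3.npy',d)
A=cv2.imread('pics/side3.png')[120:300,270:490]; B=cv2.imread('pics/top3.png')[90:270,210:430]
cv2.imwrite('pics/c3.png',cv2.resize(np.hstack([A,B]),None,fx=1.8,fy=1.8,interpolation=cv2.INTER_CUBIC))
E
```

```text
movel
9.7167 0.04907632044610301 [-0.30944788 -0.11318688 -1.99447034] [-1.09339516 -0.10142911  0.00684937] [-0.04  0.58  0.35  1.56 -0.85  1.42  0.67] [-4.91444202e-05  3.86284163e-04  1.69072567e-04]
```

View pics/c3.png

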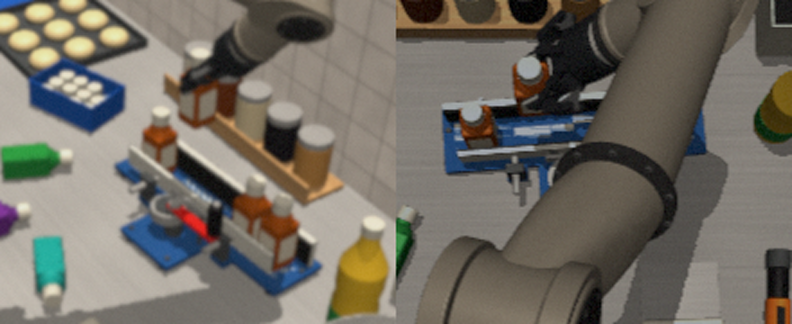

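```bash
python3 - <<'E'
from h import *
d=np.load('top3.npy'); W=cloud('top',d); im=cv2.imread('pics/top3.png'); S=cv2.cvtColor(im,cv2.COLOR_BGR2HSV)[...,1]
m=np.zeros((480,640),bool); m[115:140,270:300]=1
m&=(abs(W[...,2]-.325)<.012)&(S<70)&(im.min(2)>110); p=W[m]
r=cv2.minAreaRect((p[:,:2]*1000).astype(np.float32)); e=C(-.006,.055,.325)
print(len(p),p.mean(0).round(4),np.round(r[0],1),np.round(r[1],1),'expected',e, 'z pct',np.percentile(p[:,2],[5,50,95]))
# amber front in side view: edge direction of bottle axis -> pixel line compare
d=np.load('side3.npy'); Ws=cloud('side',d); im=cv2.imread('pics/side3.png'); H,S,V=cv2.split(cv2.cvtColor(im,cv2.COLOR_BGR2HSV))
m=(H<20)&(S>110)&(Ws[...,2]>.17)&(Ws[...,2]<.31)&(np.linalg.norm(Ws[...,:2]-e[:2],axis=-1)<.06)
p=Ws[m]; print(len(p))
pc=(p-OC)@RC
for lo in np.arange(.18,.30,.02):
    k=(pc[:,2]>lo)&(pc[:,2]<lo+.02)
    if k.sum()>5: print(round(lo,2),k.sum(),'x min/med',np.percentile(pc[k,0],[3,50,97]).round(4),'y',np.percentile(pc[k,1],[3,50,97]).round(4))
E
```

```text
123 [0.6525 0.004  0.3248] [652.5   4.1] [29.7 25.9] expected [0.65530839 0.00394164 0.325     ] z pct [0.32173363 0.32471671 0.32768225]
191
0.18 15 x min/med [-0.0296 -0.0102  0.0154] y [0.0298 0.0343 0.0469]
0.2 62 x min/med [-0.0329 -0.0251  0.014 ] y [0.0284 0.0342 0.065 ]
0.22 15 x min/med [-0.0294 -0.0266  0.0035] y [0.0313 0.0342 0.0393]
0.24 21 x min/med [-0.0335 -0.0281 -0.0209] y [0.0292 0.0349 0.0785]
0.26 62 x min/med [-0.0376 -0.013   0.0121] y [0.0287 0.0329 0.0656]
0.28 11 x min/med [-0.0417 -0.0371 -0.0029] y [0.0104 0.0239 0.0383]
```

```bash
python3 - <<'E'
from h import *
off=RC@[.0025,0,0]; P=Tplace[:3,3]+off
env.movel(P+[0,0,.06],velocity=.12); env.dwell(.2)
env.movel(P+[0,0,.012],velocity=.06); s=env.get_state(); print(s['force'])
r=env.movel(P-[0,0,.006],velocity=.02,stop_force=4); s=env.get_state(); print(r,s['time'],(s['tcp_pos']-P).round(4),s['force'],s['torque'])
im,d=camera('side'); cv2.imwrite('pics/c4.png',cv2.resize(im[170:290,300:460],None,fx=4.5,fy=4.5,interpolation=cv2.INTER_CUBIC))
E
```

```text
[-0.26116091 -0.2040253  -2.53782651]
True 12.6667 [ 0.     -0.     -0.0003] [ 0.53145621 -1.88318323  4.22054599] [-0.26685237  0.16466232 -0.04792323]
```

View pics/c4.png

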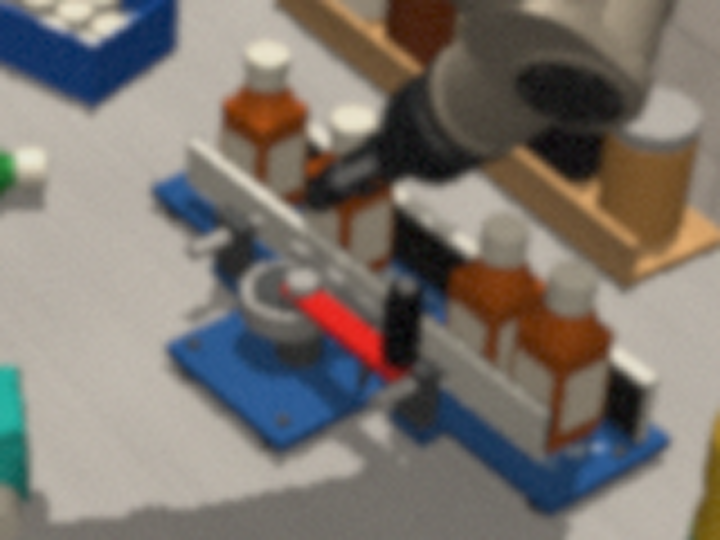

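```bash
python3 - <<'E'
from h import *
env.grip(.085); p=env.get_state()['tcp_pos']
env.movel(p-.07*Rf[:,2],velocity=.1); env.movel(p-.07*Rf[:,2]+[0,0,.12],velocity=.2)
s=env.get_state(); print(s['time'],s['force'],s['qpos'].round(2))
for k in(0,1,2,3):
  for A in (0,.8,1.571):
    q=quat([0,0,-1],RC@R.from_euler('z',90*k-(0 if 1 else 0),degrees=True).as_matrix()@[1,0,0]); r=kin.inverse_kinematics(C(-.095-.1*np.sin(A),-.1*np.cos(A),.174),q); print(k,A,None if r is None else r.round(2))
r=kin.inverse_kinematics(C(-.095,-.1,.26),quat([0,0,-1],RC@[0,1,0])); print(r)
for n in('side','top'):
    im,d=camera(n); cv2.imwrite(f'pics/{n}5.png',im); np.save(f'{n}5.npy',d)
A=cv2.imread('pics/side5.png')[120:300,270:490]; B=cv2.imread('pics/top5.png')[90:270,210:430]
cv2.imwrite('pics/c5.png',cv2.resize(np.hstack([A,B]),None,fx=1.8,fy=1.8,interpolation=cv2.INTER_CUBIC))
E
```

```text
14.7667 [-1.14019657  0.54120279 -0.48026005] [ 0.02  0.62  0.36  1.51 -0.83  1.48  0.7 ]
0 0 [-0.26  0.57  0.58  1.88 -0.42  0.82  0.62]
0 0.8 [-0.33  0.46  0.59  2.06 -0.38  0.73  0.58]
0 1.571 [-0.47  0.38  0.59  2.17 -0.34  0.68  0.43]
1 0 [-0.02  0.51  0.24  1.86 -0.16  0.79  1.96]
1 0.8 [-0.06  0.41  0.24  2.05 -0.15  0.71  1.93]
1 1.571 [-0.19  0.34  0.24  2.15 -0.13  0.67  1.78]
2 0 [-0.56  0.8   1.09  1.9  -0.86  1.   -2.14]
2 0.8 [-0.64  0.67  1.08  2.08 -0.79  0.88 -2.16]
2 1.571 [-0.75  0.52  0.98  2.18 -0.64  0.76 -2.41]
3 0 [-0.42  0.65  0.82  1.89 -0.62  0.87 -0.78]
3 0.8 [-0.48  0.52  0.81  2.07 -0.54  0.77 -0.83]
3 1.571 [-0.65  0.45  0.83  2.18 -0.51  0.72 -0.97]
[-0.02730591  0.40443519  0.24612249  1.79854802 -0.11789955  0.95285514
  1.91926181]
```

View pics/c5.png

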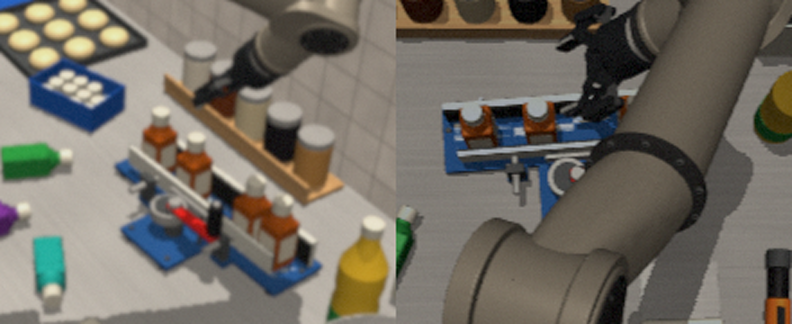

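```bash
python3 - <<'E'
from h import *
q=quat([0,0,-1],RC@[0,1,0])
env.reach(C(-.095,-.1,.29),q); env.grip(.06)
print(env.movel(C(-.094,-.1,.174),velocity=.1,stop_force=8)); s=env.get_state(); print(s['time'],s['force'])
env.grip(.02,60); s=env.get_state(); print(s['time'],s['opening'],s['force'],s['tcp_pos'])
im,d=camera('side'); cv2.imwrite('pics/c6.png',cv2.resize(im[170:290,300:460],None,fx=4.5,fy=4.5,interpolation=cv2.INTER_CUBIC))
E
```

```text
False
17.6667 [ 0.16245377  0.44993608 -0.54349491]
18.075 0.025743529435475258 [-1.4854252   2.33504776  5.76534718] [ 0.58031655 -0.15691981  0.17478947]
```

View pics/c6.png

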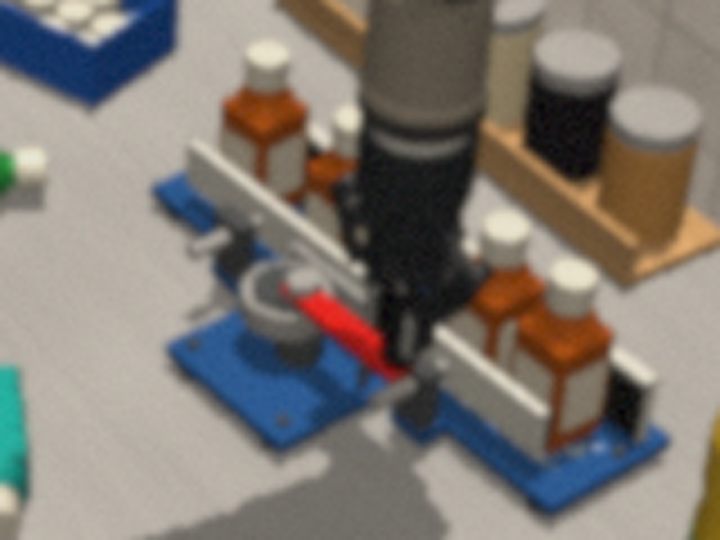

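```bash
python3 - <<'E'
from h import *
for A in np.linspace(0,1.571,11)[1:]:
    try: r=env.movel(C(-.095-.1*np.sin(A),-.1*np.cos(A),.174),velocity=.06,stop_force=25)
    except env.PlanningError as e: print('plan',e); break
    s=env.get_state(); f=RC.T@s['force']; print(round(A,2),round(s['time'],2),f.round(1),round(s['opening'],4),(RC.T@(s['tcp_pos']-OC)).round(4))
    if r: print('STOP'); break
env.dwell(.5); s=env.get_state(); print(s['time'],RC.T@s['force'])
for n in('side','top'):
    im,d=camera(n); cv2.imwrite(f'pics/{n}7.png',im); np.save(f'{n}7.npy',d)
A=cv2.imread('pics/side7.png')[120:300,270:490]; B=cv2.imread('pics/top7.png')[90:270,210:430]
cv2.imwrite('pics/c7.png',cv2.resize(np.hstack([A,B]),None,fx=1.8,fy=1.8,interpolation=cv2.INTER_CUBIC))
E
```

```text
0.16 18.55 [3.  3.3 5.6] 0.0256 [-0.1104 -0.098   0.1748]
0.31 18.96 [3.6 3.7 5.1] 0.0255 [-0.1252 -0.0944  0.1748]
0.47 19.37 [4.7 3.2 4.1] 0.0256 [-0.1393 -0.0886  0.1748]
0.63 19.77 [5.1 2.5 3.2] 0.0256 [-0.1525 -0.0806  0.1748]
0.79 20.18 [6.1 1.2 1.9] 0.0255 [-0.1643 -0.0707  0.1748]
0.94 20.59 [ 6.2 -0.4  0.3] 0.0254 [-0.1743 -0.0593  0.1748]
1.1 21.0 [ 7.2 -1.3  0.3] 0.0253 [-0.1826 -0.0464  0.1748]
1.26 21.41 [ 5.7 -2.1  0.7] 0.0255 [-0.1888 -0.0322  0.1747]
1.41 21.82 [ 4.2 -4.   4.6] 0.0255 [-0.1928 -0.0169  0.1747]
1.57 22.23 [ 4.  -3.6  5.8] 0.0256 [-0.1943 -0.0013  0.1747]
22.725 [ 3.80041008 -3.53718521  5.98375095]
```

View pics/c7.png

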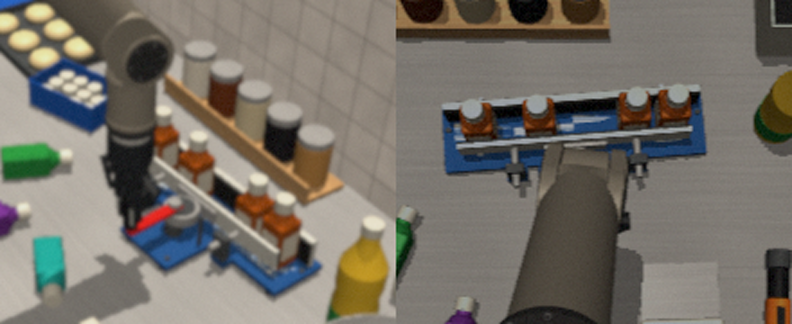

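```bash
python3 - <<'E'
from h import *
d=np.load('top7.npy'); W=cloud('top',d); S=cv2.cvtColor(cv2.imread('pics/top7.png'),cv2.COLOR_BGR2HSV)[...,1]
P=(W-OC)@RC; x,y,z=P[...,0],P[...,1],P[...,2]
def bar(dd):
    W=cloud('top',dd); P=(W-OC)@RC; x,y,z=P[...,0],P[...,1],P[...,2]
    return [np.median(x[(z>.068)&(z<.08)&(x>-.06)&(x<-.01)&(abs(y-c)<.03)&(S<70)]).round(4) for c in (.12,-.15)]
print('bar x now',bar(d),'before',bar(np.load('top0.npy')))
m=(z>.146)&(z<.162)&(abs(x)<.05)&(abs(y)<.2)
n,l,st,c=cv2.connectedComponentsWithStats(m.astype(np.uint8))
for i in range(1,n):
    if st[i,4]>30:
        r=cv2.minAreaRect((P[l==i][:,:2]*1000).astype(np.float32)); print('cap',np.round(r[0],1),np.round(r[1],1),np.median(z[l==i]).round(4))
s=env.get_state(); print(s['time'],s['opening'],RC.T@s['force'],np.abs(s['joint_velocities']).max())
E
```

```text
bar x now [np.float64(-0.0303), np.float64(-0.0308)] before [np.float64(-0.0412), np.float64(-0.0417)]
cap [  -0.5 -161.2] [29.7 29.5] 0.1543
cap [  0.8 -98.6] [27.7 31.6] 0.1537
cap [ 0.8 54.3] [30.3 30.5] 0.1543
cap [  1.7 151.6] [30.2 31.3] 0.1536
22.825 0.025281858271951504 [ 3.66583109 -3.75741698  6.01875679] 0.0018398364880948535
```

```bash
python3 -c "
from h import *
job.job_done(); s=env.get_state(); print(s['time'],s['opening'],RC.T@s['force'])"
```

```text
the job is handed in; nothing more can be done
the job is handed in; nothing more can be done
```

The fallen bottle now stands upright in the lane, between its neighbours and in line with them. The cam lever is held by its handle at the top of the cam, and I handed the job in at about 22.8 s.

I placed the bottle at clamp y = +55 mm. That is left of the middle of the gap, so the tilted gripper could clear the right-hand bottle. The bottle touched down at the expected height with about 4 N.

Last checks before handing in:
- **Bottles:** all four caps measured 154 mm above the table, at clamp x = -0.5 to +1.7 mm. The bottles are therefore upright against the fence, and the fallen one is 97 and 153 mm from its neighbours.
- **Bar:** it advanced about 11 mm by camera at both ends. That is 1 to 2 mm short of the 12.5 mm at which it should meet the bottles, which is about the calibration error. The contact forces on the bottles could not be read directly.
- **Lever:** the gripper stands at the top-of-cam position to within about 1.5 mm, roughly 0.015 rad. The side force of about 3.6 N matches the 3.5 N spring force given for the top, and the arm was still.

No check failed, but the job reports no verdict, so I have no confirmation beyond these measurements.

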